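# Seat the burnishing head in the spindle taper

## Robot

A 6-joint arm with a two-finger parallel gripper is mounted at the origin on the work surface. World frame = base frame: x ahead of the robot, y to its left, z up, the work surface at z = 0. Lengths are in mm, angles in degrees, forces in N, time in s.
With the tool pointing down it reaches from about 300 to 850 mm from the base axis. Payload 4.2 kg.
Tool frame: the origin (TCP) lies between the finger pads, 19 mm behind the fingertips; this is the grasp point; z points along the fingers, y is the line along which they close (so a half turn about z gives the same grasp; the last joint's range is limited). The gripper opens to 91 mm and grips with 3 to 60 N. Pads are 32 mm wide; open, the fingers measure 118 mm over their backs; the gripper's body (76 mm by 178 mm) begins 60 mm behind the grasp point.
Start: joints at [67.437, 18.312, 89.639, -0, 72.044, -1.146], TCP at [209.967, 535.308, 232.776] pointing down, gripper open.
Joint ranges: [-177.97, 177.97], [-48.28, 115.42], [12.27, 149.76], [-77.06, 257.06], [2.81, 150.46], [-146.56, 146.56]. Speed limits (degrees/s): [147.25, 147.25, 180, 180, 180, 180].

## Interface

Orientations are given as [roll, pitch, yaw] about the fixed x, y, z axes, in that order (R = Rz(yaw) Ry(pitch) Rx(roll)).
In Python, from workcell import env gives the robot as it stands.
- The arm moves only by the shell command python3 -m jog 'ROWS' [FORCE]. ROWS is a JSON object of lists of equal length, an entry for each row: "jaw": the finger opening in mm, from 0 to 91.2; "slide": the shift along the tool's x, y, z in units of 30 mm (1.0 is 30 mm), a list of three; "spin": the turn about the tool's z in units of 8 degrees (1.0 is 8 degrees). In form: {"jaw": [jaw, ...], "slide": [[dx, dy, dz], ...], "spin": [spin, ...]}. A call has 1 to 10 rows; each row shifts and turns the commanded pose from where the row before left it, along the tool's axes as they then stand; what a row does not reach is not made up. A row lasts 1/10 s, in which the tool goes at most 50 mm and 8.59 degrees, less where a joint would pass 70% of its speed; a pose out of reach is approached as far as the arm can. A call is refused whole if a number of a shift passes 1 or a number of a turn 1, either way. A call with a gripper value outside its range is refused whole. The fingers move at their own pace and stop on an object; FORCE is the grip in N (left out, the last holds). Time passes only in rows, so rows that do not move let the fingers close. It gives the time, the measured TCP pose, the force, the opening and the grip force at its end, in the units of the state.
- env.state(): the state, without advancing time (a new reading comes with each control period).
- env.grab_frame(name): name is "side" or "top" or "wrist"; returns the picture (384x512x3 uint8, red, green, blue); there is no depth.
- env.camera_model(name): a dict with "fx", "fy", "cx", "cy" (pixels), "camera_from_world" (4x4, takes a point from world to camera coordinates). Camera axes: x right, y up, looking along -z (the intrinsics and any distortion apply to the point x, -y, -z); pixel columns grow to the right and rows downward; lengths in mm; the calibration is good to about 2 mm. The wrist camera is an equidistant fisheye: a pixel r from the principal point sees the ray r / f radians off the axis. A picture is of the moment at which its call begins: read the wrist's pose just before it. camera_model takes no time and is no camera call; for the wrist camera it gives the pose at the moment of the call.
- env.job_done(): hands the job in; it is judged then, once.
The state is a dict: "time_s": time; "qpos": joint angles; "qvel": joint speeds; "effort": joint torques, N m; "ee_pos": TCP position; "ee_rot": TCP orientation; "force": force on the tool from outside, world axes, zero at the start; "torque": the same for the moment, N m; "gripper_width": finger opening in mm; "gripper_force": force on a finger pad.
Only numpy, scipy, OpenCV 4.12 (cv2) and the standard library are available. Lean on these libraries where they do the work, as an engineer would, in place of code of your own. Each camera call takes 0.05 s, during which the arm holds its last target. There are 200 camera calls.

## Task

Fit the grooved wooden burnishing head to the bench burnisher: take it from the stand, stand its tapered shank in the upright spindle and feel round under light pressure until its slot drops over the two drive dogs, then press it fully home until the catch snaps and its flange lies flush on the spindle nose. Then turn the seated head by hand about a quarter turn, either way, to check that it carries the spindle round with it, and let go of it. Do not force it, and leave the other two heads and everything else on the bench where they are.

Things in the scene. Friction and masses are not known exactly. Their poses are not given: they have to be found in the camera images.
- grooved_head: The head to fit: dark wooden cylinder 40 mm across with five grooves round it, on a steel arbor, 0.3 to 0.55 kg. Origin on its axis at the underside of the steel flange, z up. Flange 56 mm across, z 0 to 14 mm; wood z 14 to 60 mm; nut to z 68 mm. Grip the wood from above, TCP about 40 mm above the origin: fingertips clear the flange. Stands in any of the stand's three holes at any yaw.
- shank_tip (a point): Lower end of the head's shank, 42 mm below its origin. The steel shank is 25 mm across at the flange, tapering to 17 mm at 28 mm below it; then a neck and a knob 15 mm across for the catch. A straight slot 10 mm wide and 10 mm deep crosses the whole underside of the flange along the head's x axis; it fits the dogs either way round (half a turn is the same fit).
- stand: Fixed wooden block 90 x 270 x 50 mm (x, y, z) with three holes 28 mm across in a row along its y axis, 85 mm apart, the middle one on its origin; origin at the centre of its underside. The heads hang in the holes by their flanges, flange underside on the block's top.
- burnisher: Fixed bench machine: grey-green cast base 200 x 170 mm, 85 mm high, with a round bearing cover and the upright steel spindle on top, in the middle. Origin under the spindle axis at table height; z up. Nothing on it stands higher than the dogs.
- nose (a point): Centre of the spindle's flat nose face (61 mm across, 135 mm above the table), on the upright spindle axis; x and y are the machine's, not the dogs'. The bore is a taper 26 mm wide at the nose. Head origin at this point = fully home, flange flush on the face; pressing on only builds force. More than 50 N between head and machine bruises it: feel with 5 to 8 N, press with under about 25 N.
- dog_tops (a point): On the axis, 9 mm above the nose face, level with the tops of the two steel dogs, which stand oppopoint one another 17 to 28 mm from the axis, 8 mm wide, tops bevelled to 6 mm. They stand at any angle, which is not measured: find it by feel or by eye. With its origin here the flange rests on the dogs, with about 1.8 mm of sideways play; with the slot over the dogs the head can sink.
- catch (a point): On the axis, 33.5 mm below the nose face, level with two spring pawls in the bore. They meet the shank's knob when the head's origin is about 6 mm above the nose face; the head's weight does not pass them, a push of about 7 to 14 N does, by about 4 mm; then they snap behind the knob and hold the head down.
- spindle (a joint): Turn of the spindle about its upright axis, rad, counter-clockwise from above positive; 0 at the start whatever the dogs' angle. Turns without end against a drag of 0.2 N m and stays where left; rubbing the flange lightly on the dogs does not turn it. With the slot over the dogs the head has about 0.05 rad of play each way before the spindle goes with it.
- drum_head: Bystander in the stand: plain straight reddish-brown sanding drum 50 mm across on a like arbor. Leave it in its hole.
- felt_head: Bystander in the stand: pale felt polishing bob, domed and narrowing to the top, 48 mm across, on a like arbor. Leave it in its hole.
- wax_tin: Bystander: flat aluminium tin 66 mm across, 22 mm high, nearer the robot than the machine and the stand.
- thread_spool: Bystander: tan spool 48 mm across, 56 mm high.
- dye_jar: Bystander: amber jar with black cap, 58 mm across, 75 mm high.
- hammer: Bystander: hammer 240 mm long lying flat between the machine and the stand.
- skiving_knife: Bystander: wide-bladed knife with a wooden handle, 210 mm long, lying flat beyond the stand.
- hole_punch: Bystander: brass punch 106 mm long, 20 mm thick, lying flat in front of the stand.
Not all that is in view belongs to the job. What is shaped like the grooved_head but blue or purple is not meant.

How it is judged (in metres and radians):
On the way, in this order (a step that is already met when the one before it is completed fails the run):
1. the grooved head is fully home in the spindle: flange within 2 mm of the nose face, coaxial within 2 mm, upright, so that its slot is over the dogs (z of grooved_head in the frame of nose below 0.002 m and horizontal distance between grooved_head and nose below 0.002 m and angle between grooved_head's own z axis and vertical below 0.05 rad), for 0.2 s.
2. the head, still home, has carried the spindle round by more than 1.1 rad either way (z of grooved_head in the frame of nose below 0.002 m and horizontal distance between grooved_head and nose below 0.002 m and (value of joint spindle above 1.1 rad or value of joint spindle below -1.1 rad)), for 0.2 s.
At the end, for the whole second after the job is handed in: The grooved head stands in the spindle, released and at rest: flange within 2 mm of the nose face, axis within 2 mm and 0.05 rad, with the spindle more than 1.1 rad (either way) from where it stood at the start (all of step 2 and angle between grooved_head's own z axis and vertical below 0.05 rad and linear speed of grooved_head below 0.01 m/s and angular speed of grooved_head below 0.1 rad/s); the robot touches nothing.
It fails at once if contact force over 50 N between the grooved head and the machine (contact force between grooved_head and burnisher above 50 N).
It fails at once if another head moved by more than 25 mm (distance of any of drum_head, felt_head from where it was at the start of the episode above 0.025 m).
It fails at once if a bystander on the bench moved by more than 25 mm (distance of any of wax_tin, thread_spool, dye_jar, hammer, skiving_knife, hole_punch from where it was at the start of the episode above 0.025 m).
It also fails if it takes over 72 s, if anything falls off the work surface, if the arm or the gripper's body presses on something with over 40 N, if the wrist force passes 120 N, or if a joint passes its speed limit or range.

## Working session

There is one attempt and no reset: what is moved stays moved. The work goes in short steps, Python scripts to look and compute and a shell command to move; the robot and the scene stay as the last step left them, time stands still between calls to the robot, and variables do not carry over. Pictures are saved under pics/ and viewed, at most 10 in all, crops included, and the job is handed in when it is done.

```bash
ls; mkdir -p pics; python3 - <<'E'
from workcell import env
import cv2,numpy as np
s=env.state(); print(s)
a=env.grab_frame("top");b=env.grab_frame("side");w=env.grab_frame("wrist")
for n,i in zip(("top","side","wrist"),(a,b,w)):
    cv2.imwrite(f"pics/{n}0.png",i[:,:,::-1])
    m=env.camera_model(n);print(n,{k:np.round(v,3).tolist() if not isinstance(v,str) else v for k,v in m.items()})
E
```

```text
pics
{'time_s': 0.0, 'qpos': array([ 6.74375970e+01,  1.83511800e+01,  8.97070424e+01,  1.18799216e-03,
        7.20446046e+01, -1.14642062e+00]), 'qvel': array([ 0.0032664 ,  0.02429736,  0.02270044, -0.04996383, -0.0380758 ,
        0.05501567]), 'effort': array([-7.00441378e-04, -4.12477756e+01, -2.31978464e+01,  7.26189651e-02,
        4.55129310e-02, -1.32246309e-04]), 'ee_pos': array([209.7662917 , 534.85310974, 231.9205742 ]), 'ee_rot': array([-1.79897216e+02, -3.18655762e-03,  1.58583647e+02]), 'force': array([ 0.92191057, -0.5491626 ,  0.14878115]), 'torque': array([-0.05820831, -0.01017477,  0.04453292]), 'gripper_force': 0.0, 'gripper_width': 91.01571599731483}
top {'fx': 406.299, 'fy': 406.299, 'cx': 260.04, 'cy': 189.772, 'camera_from_world': [[-0.021, -1.0, 0.007, 86.258], [0.99, -0.02, 0.143, -632.145], [-0.143, 0.01, 0.99, -984.512], [0.0, 0.0, 0.0, 1.0]]}
side {'fx': 492.865, 'fy': 492.865, 'cx': 260.758, 'cy': 187.14, 'camera_from_world': [[-0.935, -0.353, -0.019, 606.275], [0.262, -0.729, 0.633, -176.398], [-0.237, 0.587, 0.774, -1070.475], [0.0, 0.0, 0.0, 1.0]]}
wrist {'fx': 297.319, 'fy': 297.319, 'cx': 261.683, 'cy': 194.758, 'camera_from_world': [[0.365, 0.931, -0.002, -574.641], [-0.904, 0.354, -0.241, 27.607], [-0.224, 0.09, 0.97, -390.254], [0.0, 0.0, 0.0, 1.0]]}
```

View pics/top0.png

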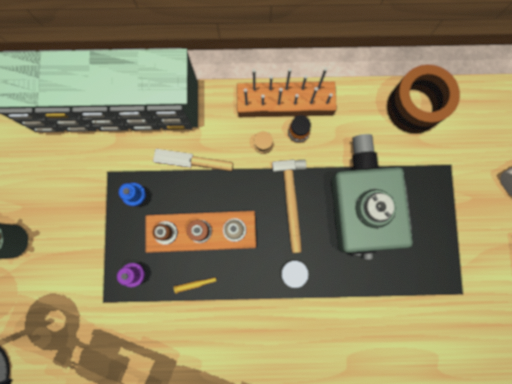

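View pics/side0.png

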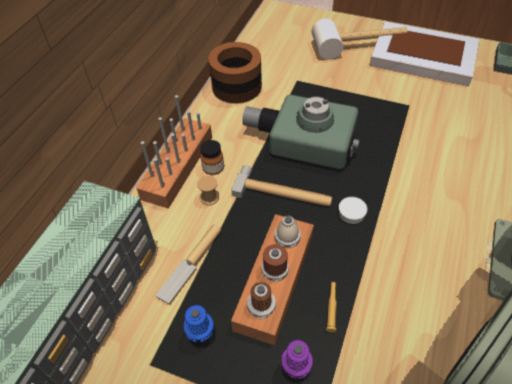

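Top view: stand heads at (163,232), (199,230), (234,229); blue decoy at (132,194), purple decoy at (131,274); spindle nose at about (379,208). In the side view the same three heads are at (262,297), (275,262) and (288,230). The candidates for the grooved head are (163,232), dark and narrow with a wide flange, and (199,230), reddish and wider. I'll check this in one close crop.

```bash
python3 - <<'E'
import cv2,numpy as np
s=cv2.imread("pics/side0.png");t=cv2.imread("pics/top0.png")
A=cv2.resize(s[210:330,235:315],(400,600),interpolation=cv2.INTER_CUBIC)
B=cv2.resize(t[180:240,345:411],(396,300),interpolation=cv2.INTER_CUBIC)
C=cv2.resize(s[90:140,290:345],(396,300),interpolation=cv2.INTER_CUBIC)
cv2.imwrite("pics/c1.png",np.hstack([A,np.vstack([B,C])]))
E
```

```text
(no output)
```

View pics/c1.png

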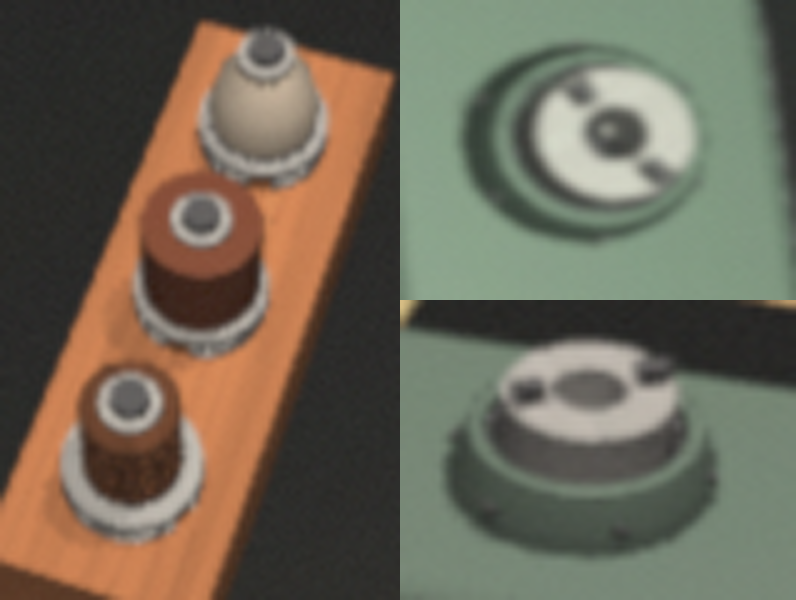

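The lower head in the crop (side (262,297), top (163,232)) shows grooves, a narrow body and a wide flange, so it is the grooved head. The nose shows two dark dogs at about (375,199) and (387,214) in the top view.

```bash
cat > h.py <<'E'
import numpy as np,cv2
from workcell import env
def ray(m,u,v,fish=False):
    x,y=(u-m["cx"])/m["fx"],(v-m["cy"])/m["fy"]
    if fish:
        r=np.hypot(x,y); k=np.sin(r)/r if r>1e-9 else 1; d=np.array([x*k,-y*k,-np.cos(r)])
    else: d=np.array([x,-y,-1.])
    T=np.array(m["camera_from_world"]);R=T[:3,:3]
    return -R.T@T[:3,3],R.T@d
def onz(m,u,v,z,fish=False):
    o,d=ray(m,u,v,fish);return o+d*(z-o[2])/d[2]
def proj(m,p,fish=False):
    T=np.array(m["camera_from_world"]);c=T[:3,:3]@p+T[:3,3];x,y,z=c[0],-c[1],-c[2]
    if fish:
        r=np.hypot(x,y);a=np.arctan2(r,z);return m["cx"]+m["fx"]*a*x/r,m["cy"]+m["fy"]*a*y/r
    return m["cx"]+m["fx"]*x/z,m["cy"]+m["fy"]*y/z
def blob(img,box,fn):
    "blobs in box of mask fn(hsv): list of (area,cx,cy,w,h), holes filled"
    x0,y0,x1,y1=box;hsv=cv2.cvtColor(img[y0:y1,x0:x1],cv2.COLOR_BGR2HSV).astype(int)
    mk=fn(hsv).astype(np.uint8)
    cs,_=cv2.findContours(mk,cv2.RETR_EXTERNAL,cv2.CHAIN_APPROX_NONE)
    out=[]
    for c in cs:
        if cv2.contourArea(c)>8:
            M=cv2.moments(c);h=cv2.convexHull(c);b=cv2.boundingRect(c)
            e=cv2.fitEllipse(h) if len(h)>=5 else None
            out.append((cv2.contourArea(c),M["m10"]/M["m00"]+x0,M["m01"]/M["m00"]+y0,b,e and (round(e[0][0]+x0,2),round(e[0][1]+y0,2),np.round(e[1],1))))
    return sorted(out,key=lambda o:-o[0])
E
python3 - <<'E'
from h import *
t=cv2.imread("pics/top0.png");s=cv2.imread("pics/side0.png");mt=env.camera_model("top");ms=env.camera_model("side")
gray=lambda h:(h[...,1]<50)&(h[...,2]>125)
for n,i,m,b in (("nose top",t,mt,(355,185,405,235)),("nose side",s,ms,(295,90,340,130)),("head top",t,mt,(148,215,180,250)),("head side",s,ms,(245,280,278,320))):
    for o in blob(i,b,gray)[:3]:
        print(n,o, [np.round(onz(m,o[4][0],o[4][1],z),1) for z in (135,50+14,118)] if o[4] else '')
p=onz(mt,375.0,198.6,140);q=onz(mt,387.5,214.4,140);print(p,q,np.hypot(*(p-q)[:2]),np.degrees(np.arctan2(*(p-q)[1::-1])),(p+q)/2)
hs=cv2.cvtColor(t,cv2.COLOR_BGR2HSV).astype(int)
for o in blob(t,(140,200,265,260),lambda h:(h[...,0]<15)&(h[...,1]>140)&(h[...,2]>120))[:2]: print("stand",o,onz(mt,o[1],o[2],50)); 
E
```

```text
nose top (1746.0, 383.6008972890416, 209.47079037800688, (0, 0, 50, 50), (379.26, 210.24, array([56.2, 97.3]))) [array([ 567.7, -199. ,  135. ]), array([ 573.9, -220.5,   64. ]), array([ 569.2, -204.1,  118. ])]
nose side (505.0, 318.9214521452145, 107.85874587458746, (0, 7, 45, 33), (319.69, 112.38, array([29.1, 65.9]))) [array([ 557.6, -174.1,  135. ]), array([ 574.8, -251.3,   64. ]), array([ 561.8, -192.5,  118. ])]
nose side (13.5, 296.58024691358025, 127.08641975308642, (0, 28, 6, 12), None) 
head top (100.0, 169.48833333333334, 233.90333333333334, (10, 7, 19, 22), (165.84, 232.58, array([20.6, 22.4]))) [array([526.9, 290.2, 135. ]), array([529.9, 306. ,  64. ]), array([527.6, 293.9, 118. ])]
head top (76.0, 160.0, 231.39473684210526, (7, 12, 11, 10), (160.0, 231.34, array([10.4, 10.6]))) [array([530. , 303.4, 135. ]), array([533.3, 320.3,  64. ]), array([530.7, 307.5, 118. ])]
head side (155.5, 261.7652733118971, 308.31404072883174, (3, 15, 27, 23), (261.05, 302.97, array([26.8, 28.3]))) [array([514.4, 345.7, 135. ]), array([527.9, 313.7,  64. ]), array([517.6, 338.1, 118. ])]
head side (102.0, 260.4264705882353, 290.37581699346407, (10, 5, 12, 12), (260.4, 290.3, array([11.5, 12.7]))) [array([524.4, 322.7, 135. ]), array([538.7, 288.6,  64. ]), array([527.8, 314.5, 118. ])]
[ 594.28834148 -189.36236498  140.        ] [ 557.40516228 -215.70971549  140.        ] 45.32716389227551 35.53996386165908 [ 575.84675188 -202.53604023  140.        ]
stand (2747.5, 192.32508340915984, 231.3713679102214, (6, 11, 110, 41), (197.85, 230.25, array([ 44.4, 159.5]))) [532.16848097 243.49244124  50.        ]
```

```bash
python3 -m jog '{"jaw":[91,91,91,91,91,91,91,91,91,91],"slide":[[-0.98,-0.24,0.1],[-0.98,-0.24,0.1],[-0.98,-0.24,0.1],[-0.98,-0.24,0.1],[-0.98,-0.24,0.1],[-0.98,-0.24,0.1],[-0.98,-0.24,0.1],[-0.98,-0.24,0.1],[-0.98,-0.24,0.1],[-0.98,-0.24,0.1]],"spin":[0,0,0,0,0,0,0,0,0,0]}'
python3 -m jog '{"jaw":[91,91,91,91,91,91,91,91,91,91],"slide":[[-0.98,-0.24,0.1],[-0.98,-0.24,0.1],[-0.9,-0.2,0],[0,0,0],[0,0,0],[0,0,0],[0,0,0],[0,0,0],[0,0,0],[0,0,0]],"spin":[0,0,0,1,1,1,1,1,1,1]}'
python3 -m jog '{"jaw":[91,91,91],"slide":[[0,0,0],[0,0,0],[0,0,0]],"spin":[1,0.5,0]}'
python3 - <<'E'
from h import *
import json
s=env.state();m=env.camera_model("wrist");w=env.grab_frame("wrist")
cv2.imwrite("pics/w1.png",w[:,:,::-1]);np.save("w1.npy",m["camera_from_world"])
print(s["ee_pos"],s["ee_rot"],s["force"],proj(m,np.array([531,310,118]),True),proj(m,np.array([531,310,50]),True))
E
```

```text
time_s: 1.15
ee_pos: [458.2, 360.0, 202.3]
ee_rot: [-180.0, -0.0, 158.6]
force: [-0.1, 1.0, 1.6]
gripper_width: 91.2
gripper_force: 0.0
time_s: 2.15
ee_pos: [529.6, 310.5, 196.3]
ee_rot: [-180.0, 0.0, 102.3]
force: [-0.7, 0.3, -0.7]
gripper_width: 91.0
gripper_force: 0.0
time_s: 2.45
ee_pos: [529.6, 310.5, 196.4]
ee_rot: [-180.0, 0.0, 90.6]
force: [-0.7, 0.2, -0.0]
gripper_width: 90.9
gripper_force: 0.0
[529.63063222 310.48719412 196.39072598] [-1.79962182e+02  1.80956183e-02  9.05938106e+01] [-0.65304196  0.2283327  -0.02441541] (np.float64(263.11161618777857), np.float64(208.19036794642426)) (np.float64(262.8821251384), np.float64(189.28222487170177))
```

View pics/w1.png

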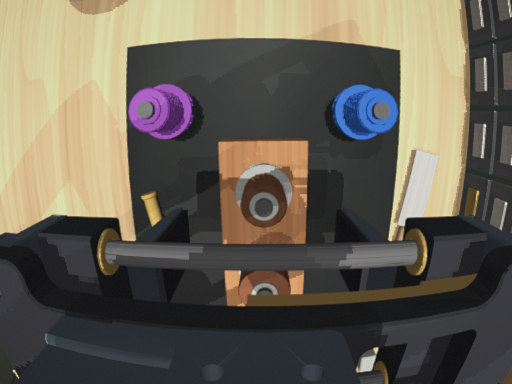

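The head's nut is at (263,207), within about 1 px of its predicted position, and its flange is centred near (264,190). The purple and blue decoys are well clear at the sides. Next I refine the axis from the nut.

```bash
python3 - <<'E'
from h import *
w=cv2.imread("pics/w1.png");m=env.camera_model("wrist")
for o in blob(w,(230,155,300,232),lambda h:(h[...,1]<60)&(h[...,2]>95))[:4]:
    print(o,[np.round(onz(m,*o[4][:2],z,True)[:2],1) for z in (64,110,118)] if o[4] else '')
for o in blob(w,(210,130,315,240),lambda h:(h[...,0]<20)&(h[...,1]>100)&(h[...,2]>130))[:3]:
    b=o[3];print("stand",b,[np.round(onz(m,210+x,160,50,True)[:2],1) for x in (b[0],b[0]+b[2])],onz(m,264,130+b[1],50,True))
E
```

```text
(714.5, 262.618381152321, 178.64427338465129, (5, 8, 57, 43), (263.08, 191.24, array([55.9, 56.7]))) [array([531.2, 311.3]), array([530.9, 322.2]), array([530.8, 324.1])]
(604.5, 263.4891094568514, 206.33278191342708, (19, 38, 30, 28), (263.43, 206.32, array([27.9, 28.9]))) [array([531.7, 295.8]), array([531.3, 309.2]), array([531.3, 311.6])]
stand (8, 11, 90, 99) [array([485. , 340.1]), array([576.6, 341.2])] [531.51593982 359.63120407  50.        ]
```

```bash
python3 -m jog '{"jaw":[91,91,91,91,91,91,91,40,36,36],"slide":[[0.01,0.05,0.6],[0,0,0.6],[0,0,0.6],[0,0,0.6],[0,0,0.6],[0,0,0.55],[0,0,0],[0,0,0],[0,0,0],[0,0,0]],"spin":[0,0,0,0,0,0,0,0,0,0]}' 40
python3 -m jog '{"jaw":[36,36,36,36],"slide":[[0,0,0],[0,0,0],[0,0,0],[0,0,0]],"spin":[0,0,0,0]}'
```

```text
time_s: 3.5
ee_pos: [531.9, 311.3, 91.4]
ee_rot: [179.9, -0.1, 90.6]
force: [-1.2, -0.5, -0.5]
gripper_width: 69.9
gripper_force: 0.0
time_s: 3.9
ee_pos: [531.2, 310.9, 90.4]
ee_rot: [-180.0, -0.0, 90.6]
force: [-0.5, -0.9, 1.5]
gripper_width: 39.2
gripper_force: 40.0
```

```bash
python3 -m jog '{"jaw":[36,36,36,36,36,36,36,36,36,36],"slide":[[0,0,-0.3],[0,0,-0.8],[0,0,-1],[0,0,-1],[0,0,-1],[0,0,-1],[0,0,-1],[0,0,-1],[0,0,-1],[0,0,-1]],"spin":[0,0,0,0,0,0,0,0,0,0]}'
python3 -m jog '{"jaw":[36,36],"slide":[[0,0,-0.5],[0,0,0]],"spin":[0,0]}'
python3 - <<'E'
from h import *
s=env.state();m=env.camera_model("side");w=env.grab_frame("side")[:,:,::-1]
t=env.grab_frame("top")[:,:,::-1];cv2.imwrite("pics/top1.png",t)
cv2.imwrite("pics/side1.png",w);print(s["ee_pos"],s["ee_rot"],s["force"],s["gripper_width"])
u,v=map(int,proj(m,s["ee_pos"]-[0,0,33]));print(u,v)
c=w[max(v-40,0):v+40,u-50:u+50];cv2.imwrite("pics/c2.png",cv2.resize(c,None,fx=7,fy=7,interpolation=cv2.INTER_CUBIC))
E
```

```text
time_s: 4.9
ee_pos: [530.7, 310.6, 364.0]
ee_rot: [-179.9, 0.0, 90.6]
force: [0.0, 0.3, -4.0]
gripper_width: 39.7
gripper_force: 40.0
time_s: 5.1
ee_pos: [531.7, 311.2, 380.7]
ee_rot: [179.8, -0.1, 90.6]
force: [0.2, -0.6, -4.3]
gripper_width: 39.4
gripper_force: 40.0
[531.66609648 311.16192936 380.74277632] [ 1.79773655e+02 -1.29238658e-01  9.05860446e+01] [ 0.20986082 -0.59463668 -4.27356436] 39.43251081507148
255 216
```

View pics/c2.png

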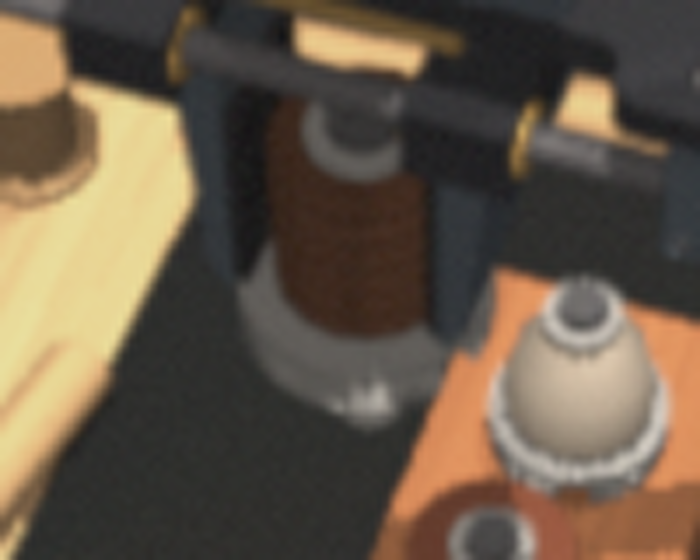

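The crop shows the head held upright. A bright jagged patch on the front rim of its flange at crop (365,400) may be the slot mouth. I'll compute its azimuth and measure the nose properly.

```bash
python3 - <<'E'
from h import *
mt=env.camera_model("top");ms=env.camera_model("side")
u,v=205+365/7,176+400/7
for z in (342,346,350):
    p=onz(ms,u,v,z)-[531.7,311.2,0];print("slot?",np.round(p,1),np.degrees(np.arctan2(p[1],p[0])))
for z in (341,): print([np.round(onz(ms,205+x/7,176+y/7,345)[:2]-[531.7,311.2],1) for x,y in((330,400),(395,405))])
t=cv2.imread("pics/top0.png");s=cv2.imread("pics/side0.png")
for n,i,m,b in(("top",t,mt,(355,185,405,235)),("side",s,ms,(297,90,340,130))):
  h=cv2.cvtColor(i[b[1]:b[3],b[0]:b[2]],cv2.COLOR_BGR2HSV)
  for V in (165,185):
    for o in blob(i,b,lambda h:(h[...,1]<35)&(h[...,2]>V))[:1]: print(n,V,o,onz(m,*o[4][:2],135) if o[4] else'')
E
```

```text
slot? [-11.4  24.8 342. ] 114.75835519552948
slot? [-12.5  27.2 346. ] 114.60046905841082
slot? [-13.5  29.7 350. ] 114.46863338298826
[array([-5.3, 29.1]), array([-18.6,  25.6])]
top 165 (313.0, 380.671458998935, 206.11767838125667, (13, 9, 26, 26), (380.72, 206.1, array([25.5, 25.8]))) [ 577.22864209 -202.95396308  135.        ]
top 185 (122.0, 374.9617486338798, 210.52185792349727, (14, 14, 17, 20), (375.76, 209.76, array([11.4, 23.8]))) [ 569.01919886 -190.99050117  135.        ]
side 165 (74.0, 317.8918918918919, 108.9054054054054, (10, 14, 21, 9), (317.91, 107.93, array([ 8.3, 21. ]))) [ 566.29514235 -188.08707711  135.        ]
side 185 (36.5, 318.61187214611874, 108.57990867579909, (11, 15, 19, 7), (317.63, 107.81, array([ 6.7, 18.2]))) [ 567.06637671 -188.27936642  135.        ]
```

```bash
python3 -m jog '{"jaw":[36,36,36,36],"slide":[[0,0,0],[0,0,0],[0,0,0],[0,0,0]],"spin":[1,1,1,0]}'
python3 - <<'E'
from h import *
m=env.camera_model("side");out=[cv2.resize(cv2.imread("pics/side1.png")[200:245,225:290],(390,270),interpolation=cv2.INTER_CUBIC)]
w=env.grab_frame("side")[:,:,::-1];cv2.imwrite("pics/side2.png",w)
out.append(cv2.resize(w[200:245,225:290],(390,270),interpolation=cv2.INTER_CUBIC))
cv2.imwrite("pics/c3.png",np.hstack(out))
E
```

```text
time_s: 5.6
ee_pos: [530.7, 310.6, 376.1]
ee_rot: [-179.9, 0.2, 66.6]
force: [-0.0, 0.5, -4.5]
gripper_width: 39.3
gripper_force: 40.0
```

View pics/c3.png

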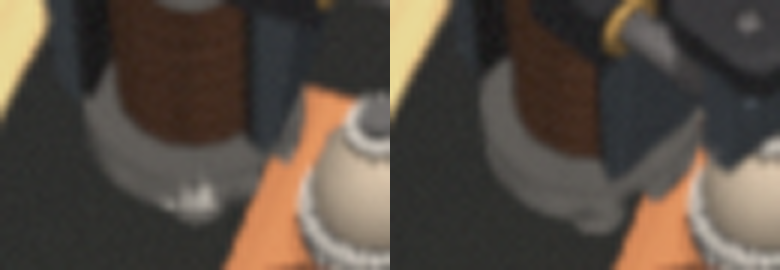

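The bright patch did not turn with the head. It is the lit shank showing below the flange, so it gives no slot angle and I'll find the slot by feel. Next I go to the machine and measure the nose with the wrist camera.

```bash
python3 -m jog '{"jaw":[36,36,36,36,36,36,36,36,36,36],"slide":[[-0.95,0.43,0.22],[-0.95,0.43,0.22],[-0.95,0.43,0.22],[-0.95,0.43,0.22],[-0.95,0.43,0.22],[-0.95,0.43,0.22],[-0.95,0.43,0.22],[-0.95,0.43,0.22],[-0.95,0.43,0.22],[-0.95,0.43,0.22]],"spin":[0,0,0,0,0,0,0,0,0,0]}'
python3 -m jog '{"jaw":[36,36,36,36,36,36,36,36,36,36],"slide":[[-0.95,0.43,0.22],[-0.95,0.43,0.22],[-0.95,0.43,0.22],[-0.95,0.43,0.22],[-0.95,0.43,0.22],[-0.95,0.43,0.22],[-0.95,0.43,0.22],[-0.95,0.43,0.22],[-0.95,0.43,0.22],[0,0,0]],"spin":[0,0,0,0,0,0,0,0,0,0]}'
python3 -m jog '{"jaw":[36,36],"slide":[[0,0,0],[0,0,0]],"spin":[0,0]}'
python3 - <<'E'
from h import *
s=env.state();m=env.camera_model("wrist");w=env.grab_frame("wrist")[:,:,::-1].copy()
cv2.imwrite("pics/w2.png",w);print(s["ee_pos"],s["ee_rot"],s["force"])
import pickle;pickle.dump(m,open("w2.pkl","wb"))
u,v=map(int,proj(m,np.array([577,-203,135]),True));print(u,v)
b=(max(u-50,0),max(v-50,0),u+50,v+50)
for o in blob(w,b,lambda h:(h[...,1]<45)&(h[...,2]>150))[:3]: print(o,onz(m,*o[4][:2],135,True) if o[4] else'')
print(b);cv2.imwrite("pics/c4.png",cv2.resize(w[b[1]:b[3],b[0]:b[2]],(600,600),interpolation=cv2.INTER_CUBIC))
E
```

```text
time_s: 6.65
ee_pos: [535.8, -3.1, 311.2]
ee_rot: [-179.9, 0.0, 66.8]
force: [0.2, -0.2, -4.7]
gripper_width: 39.4
gripper_force: 40.0
time_s: 7.65
ee_pos: [539.9, -286.9, 250.3]
ee_rot: [-179.8, 0.1, 66.5]
force: [0.7, -0.1, -5.3]
gripper_width: 39.2
gripper_force: 40.0
time_s: 7.85
ee_pos: [540.9, -282.6, 252.5]
ee_rot: [-179.9, -0.0, 66.7]
force: [-0.0, 0.1, -4.2]
gripper_width: 39.5
gripper_force: 40.0
[ 540.86112518 -282.58287202  252.52376288] [-1.79945441e+02 -4.16465498e-02  6.66757328e+01] [-0.01692884  0.14949092 -4.17205618]
263 101
(5017.5, 263.2366716492277, 101.28141504733432, (10, 11, 82, 80), (263.23, 101.24, array([80. , 81.4]))) [ 576.60190233 -203.00915601  135.        ]
(3082.0, 260.82960199004975, 95.38216526065325, (0, 0, 100, 100), None) 
(213, 51, 313, 151)
```

View pics/c4.png

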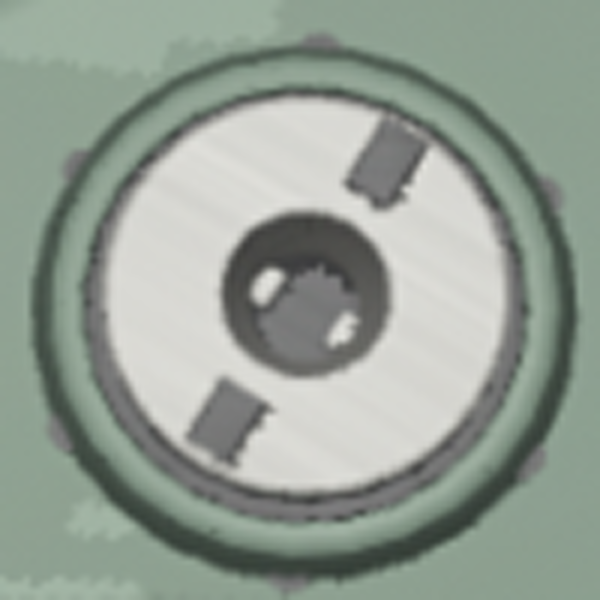

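The nose face is centred near crop (306,295), with dogs at crop (388,162) and (228,422) and the bore at (306,294).

```bash
python3 - <<'E'
from h import *
import pickle
m=pickle.load(open("w2.pkl","rb"));f=lambda x,y,z:onz(m,213+x/6-.4,51+y/6-.4,z,True)
w=cv2.imread("pics/w2.png")
for V in(185,200,210):
  for o in blob(w,(225,61,303,141),lambda h:(h[...,1]<28)&(h[...,2]>V))[:1]: print(V,o,onz(m,*o[4][:2],135,True))
print(f(306,295,135),f(306,294,135));p,q=f(388,162,144),f(228,422,144)
print(p,q,np.hypot(*(p-q)[:2]),(p+q)/2,np.degrees(np.arctan2(*(p-q)[1::-1])))
E
```

```text
185 (2953.5, 263.42277523841767, 99.63314711359405, (6, 7, 66, 64), (263.37, 99.71, array([64.3, 65.8]))) [ 577.26845111 -201.77759786  135.        ]
200 (2866.0, 263.49214933705514, 99.62712258664806, (6, 7, 66, 64), (263.52, 99.73, array([63.6, 65.1]))) [ 577.38444451 -201.84725314  135.        ]
210 (2763.0, 263.4074677283146, 99.68735673784533, (7, 8, 64, 63), (263.3, 99.72, array([62.9, 64.2]))) [ 577.20735089 -201.76128007  135.        ]
[ 577.43693478 -201.90617324  135.        ] [ 577.4970376  -201.76657928  135.        ]
[ 595.79812981 -189.02330336  144.        ] [ 559.42732868 -215.09542728  144.        ] 44.75031642763027 [ 577.61272924 -202.05936532  144.        ] 35.63455009678667
```

```bash
python3 -m jog '{"jaw":[36,36,36,36,36,36,36],"slide":[[0.6,0.01,0],[0.8,0.01,0],[0.8,0.02,0],[0.55,0.01,0],[0.2,0,0],[0,0,0],[0,0,0]],"spin":[0,0,0,0,0,0,0]}'
python3 - <<'E'
from h import *
for i in range(2):
    s=env.state();print(s["time_s"],s["ee_pos"],s["ee_rot"][2],s["force"],s["torque"]);env.grab_frame("top")
s=env.state();print(s["ee_pos"],s["force"])
E
```

```text
time_s: 8.6
ee_pos: [577.3, -203.1, 252.9]
ee_rot: [180.0, 0.0, 66.6]
force: [-0.7, -0.2, -5.0]
gripper_width: 39.1
gripper_force: 40.0
8.6 [ 577.32413757 -203.10604918  252.87547889] 66.60039246477996 [-0.74194503 -0.18886672 -5.02563389] [-0.14418349  0.10465582  0.00149283]
8.65 [ 577.24121706 -203.43009625  252.84069723] 66.55907094367095 [ 0.03302412 -0.4756814  -4.50310897] [-0.09167139  0.09739597 -0.01156389]
[ 577.22365391 -203.55482321  252.85012684] [ 0.27875919 -0.51065024 -3.99712719]
```

```bash
python3 -m jog '{"jaw":[36,36,36,36,36,36],"slide":[[0.045,-0.02,0.3],[0,0,0.5],[0,0,0.5],[0,0,0.4],[0,0,0],[0,0,0]],"spin":[0,0,0,0,0,0]}'
python3 -m jog '{"jaw":[36,36,36,36,36],"slide":[[0,0,0.1],[0,0,0.1],[0,0,0.1],[0,0,0],[0,0,0]],"spin":[0,0,0,0,0]}'
```

```text
time_s: 9.3
ee_pos: [577.6, -201.5, 201.7]
ee_rot: [-180.0, -0.0, 66.6]
force: [0.3, 0.2, -4.1]
gripper_width: 39.5
gripper_force: 40.0
time_s: 9.8
ee_pos: [577.5, -201.3, 192.8]
ee_rot: [-180.0, -0.0, 66.6]
force: [0.3, 0.4, -4.2]
gripper_width: 39.3
gripper_force: 40.0
```

```bash
python3 -m jog '{"jaw":[36,36,36,36,36],"slide":[[0,0,0.08],[0,0,0.08],[0,0,0.04],[0,0,0],[0,0,0]],"spin":[0,0,0,0,0]}'
for i in 1 2; do python3 -m jog '{"jaw":[36,36,36],"slide":[[0,0,0.03],[0,0,0.02],[0,0,0]],"spin":[0,0,0]}'; done
```

```text
time_s: 10.3
ee_pos: [577.6, -201.3, 186.8]
ee_rot: [-180.0, -0.0, 66.6]
force: [0.2, 0.7, -3.2]
gripper_width: 39.2
gripper_force: 40.0
time_s: 10.6
ee_pos: [577.5, -201.3, 185.2]
ee_rot: [-180.0, -0.0, 66.6]
force: [-0.0, -0.1, -4.4]
gripper_width: 39.7
gripper_force: 40.0
time_s: 10.9
ee_pos: [577.6, -201.3, 184.3]
ee_rot: [180.0, -0.0, 66.6]
force: [-0.1, 1.2, -1.4]
gripper_width: 39.3
gripper_force: 40.0
```

```bash
for i in 1 2; do python3 -m jog '{"jaw":[36,36,36],"slide":[[0,0,0.02],[0,0,0],[0,0,0]],"spin":[0,0,0]}'; done
```

```text
time_s: 11.2
ee_pos: [577.6, -201.3, 184.3]
ee_rot: [179.9, -0.0, 66.6]
force: [-2.9, 1.6, 5.5]
gripper_width: 39.3
gripper_force: 40.0
time_s: 11.5
ee_pos: [577.6, -201.3, 184.3]
ee_rot: [179.9, -0.0, 66.6]
force: [-3.3, 1.5, 7.3]
gripper_width: 39.6
gripper_force: 40.0
```

```bash
for i in 1 2; do python3 -m jog '{"jaw":[36,36,36,36,36,36,36,36,36,36],"slide":[[0,0,0],[0,0,0],[0,0,0],[0,0,0],[0,0,0],[0,0,0],[0,0,0],[0,0,0],[0,0,0],[0,0,0]],"spin":[0.3,0.3,0.3,0.3,0.3,0.3,0.3,0.3,0.3,0.3]}' | grep -v grip; done
```

```text
time_s: 12.5
ee_pos: [578.9, -201.6, 184.3]
ee_rot: [179.8, -0.1, 42.5]
force: [-0.4, 0.7, 6.2]
time_s: 13.5
ee_pos: [579.0, -201.9, 184.3]
ee_rot: [179.8, -0.2, 18.5]
force: [1.1, 0.3, 6.7]
```

```bash
for i in 1 2; do python3 -m jog '{"jaw":[36,36,36,36,36,36,36,36,36,36],"slide":[[0,0,0],[0,0,0],[0,0,0],[0,0,0],[0,0,0],[0,0,0],[0,0,0],[0,0,0],[0,0,0],[0,0,0]],"spin":[0.3,0.3,0.3,0.3,0.3,0.3,0.3,0.3,0.3,0.3]}' | grep -v grip; done
```

```text
time_s: 14.5
ee_pos: [579.0, -202.0, 184.3]
ee_rot: [179.9, -0.3, -5.5]
force: [1.0, -0.4, 5.5]
time_s: 15.5
ee_pos: [578.4, -201.9, 182.6]
ee_rot: [-180.0, -0.2, -29.5]
force: [1.4, -1.3, -1.8]
```

```bash
for i in 1 2; do python3 -m jog '{"jaw":[36,36,36],"slide":[[0,0,0.03],[0,0,0.02],[0,0,0]],"spin":[0,0,0]}' | grep -v grip; done
```

```text
time_s: 15.8
ee_pos: [578.4, -201.9, 181.8]
ee_rot: [-180.0, -0.2, -29.4]
force: [1.1, -2.3, 2.1]
time_s: 16.1
ee_pos: [578.5, -201.9, 181.1]
ee_rot: [-180.0, -0.2, -29.4]
force: [0.0, -1.8, 6.0]
```

```bash
for i in 1 2 3; do python3 -m jog '{"jaw":[36,36,36],"slide":[[0,0,0.02],[0,0,0],[0,0,0]],"spin":[0,0,0]}' | grep -v grip; done
```

```text
time_s: 16.4
ee_pos: [578.5, -201.9, 180.7]
ee_rot: [-180.0, -0.2, -29.4]
force: [2.4, -2.4, 7.1]
time_s: 16.7
ee_pos: [578.5, -201.7, 178.6]
ee_rot: [-180.0, -0.1, -29.4]
force: [4.2, -2.9, 0.6]
time_s: 17.0
ee_pos: [578.4, -201.8, 177.9]
ee_rot: [-180.0, -0.1, -29.4]
force: [4.5, -3.6, 0.3]
```

```bash
for i in 1 2 3; do python3 -m jog '{"jaw":[36,36,36],"slide":[[0.01,0,0.03],[0,0,0],[0,0,0]],"spin":[0,0,0]}' | grep -v grip; done
```

```text
time_s: 17.3
ee_pos: [578.2, -201.9, 176.0]
ee_rot: [180.0, -0.0, -29.4]
force: [5.1, -4.3, -2.6]
time_s: 17.6
ee_pos: [578.3, -202.0, 175.4]
ee_rot: [180.0, -0.0, -29.4]
force: [4.7, -4.4, -1.9]
time_s: 17.9
ee_pos: [578.4, -202.0, 175.4]
ee_rot: [180.0, -0.0, -29.4]
force: [1.8, -4.5, 3.1]
```

```bash
for i in 1 2; do python3 -m jog '{"jaw":[36,36,36],"slide":[[0.01,0,0.025],[0,0,0],[0,0,0]],"spin":[0,0,0]}' | grep -v grip; done
```

```text
time_s: 18.2
ee_pos: [578.5, -202.1, 175.3]
ee_rot: [180.0, -0.0, -29.4]
force: [1.7, -3.3, 6.8]
time_s: 18.5
ee_pos: [578.5, -202.1, 175.3]
ee_rot: [180.0, -0.0, -29.4]
force: [-0.8, -2.4, 10.4]
```

The head is home: z stopped at 175.3 mm (135 + 40.3) while the force rose. I'll unload slightly, grip harder and turn counter-clockwise.

```bash
python3 -m jog '{"jaw":[36,36,36,36,36,36,36,36,36,36],"slide":[[0,0,-0.03],[0,0,0],[0,0,0],[0,0,0],[0,0,0],[0,0,0],[0,0,0],[0,0,0],[0,0,0],[0,0,0]],"spin":[0,0,-0.2,-0.4,-0.4,-0.4,-0.4,-0.4,-0.4,-0.4]}' 55; python3 -c "
from workcell import env;s=env.state();print(s['force'],s['torque'])"
```

```text
time_s: 19.5
ee_pos: [578.5, -201.6, 175.3]
ee_rot: [-180.0, 0.0, -5.3]
force: [0.4, -1.0, 7.4]
gripper_width: 39.3
gripper_force: 55.0
[ 0.38678001 -1.03024538  7.43502261] [-0.46812589  0.02976244 -0.23667916]
```

```bash
for i in 1 2; do python3 -m jog '{"jaw":[36,36,36,36,36,36,36,36,36,36],"slide":[[0,0,0],[0,0,0],[0,0,0],[0,0,0],[0,0,0],[0,0,0],[0,0,0],[0,0,0],[0,0,0],[0,0,0]],"spin":[-0.5,-0.5,-0.5,-0.5,-0.5,-0.5,-0.5,-0.5,-0.5,-0.5]}'; python3 -c "
from workcell import env;s=env.state();print(s['torque'])"; done
python3 -m jog '{"jaw":[36,36,36,36,36,36],"slide":[[0,0,0],[0,0,0],[0,0,0],[0,0,0],[0,0,0],[0,0,0]],"spin":[-0.5,-0.5,-0.5,0,0,0]}'; python3 -c "
from workcell import env;s=env.state();print(s['torque'])"
```

```text
time_s: 20.5
ee_pos: [578.0, -200.9, 175.3]
ee_rot: [-179.9, -0.0, 34.7]
force: [-0.5, 0.9, 8.6]
gripper_width: 39.3
gripper_force: 55.0
[-0.31001913  0.0662131  -0.18874001]
time_s: 21.5
ee_pos: [577.3, -200.6, 175.3]
ee_rot: [-179.8, -0.1, 74.7]
force: [-3.3, 0.7, 10.8]
gripper_width: 39.2
gripper_force: 55.0
[-0.09399891  0.28822909 -0.20709145]
time_s: 22.1
ee_pos: [577.1, -200.6, 175.3]
ee_rot: [-179.8, -0.1, 86.6]
force: [-2.1, 0.2, 9.3]
gripper_width: 39.5
gripper_force: 55.0
[-0.07624523  0.32526942  0.07528691]
```

```bash
python3 -m jog '{"jaw":[36,36,60,91,91,91,91,91],"slide":[[0,0,-0.04],[0,0,0],[0,0,0],[0,0,0],[0,0,0],[0,0,0],[0,0,0],[0,0,0]],"spin":[0,0,0,0,0,0,0,0]}'
python3 -m jog '{"jaw":[91,91,91,91,91,91,91,91,91,91],"slide":[[0,0,-0.3],[0,0,-0.5],[0,0,-0.7],[0,0,-0.7],[0,0,-0.8],[0,0,-0.8],[-0.9,0,0],[-0.9,0,0],[0,0,0],[0,0,0]],"spin":[0,0,0,0,0,0,0,0,0,0]}'
python3 - <<'E'
from h import *
s=env.state();m=env.camera_model("wrist");w=env.grab_frame("wrist")[:,:,::-1].copy()
sd=env.grab_frame("side")[:,:,::-1];cv2.imwrite("pics/side3.png",sd);cv2.imwrite("pics/w3.png",w)
print(s["force"],s["ee_pos"])
for z in(149,195,203):print(z,proj(m,np.array([577.4,-202,z]),True))
A=cv2.resize(w,(512,384));B=cv2.resize(sd[70:170,270:370],(384,384),interpolation=cv2.INTER_CUBIC)
cv2.imwrite("pics/c5.png",np.hstack([A[:,56:456],B]))
E
```

```text
time_s: 22.9
ee_pos: [578.8, -202.0, 175.6]
ee_rot: [-180.0, -0.0, 86.6]
force: [-0.0, -0.7, -0.6]
gripper_width: 84.4
gripper_force: 0.0
time_s: 23.9
ee_pos: [575.5, -256.1, 290.1]
ee_rot: [180.0, -0.0, 86.5]
force: [-0.7, 0.3, -0.4]
gripper_width: 91.0
gripper_force: 0.0
[-0.73007405  0.30642391 -0.3941329 ] [ 575.52883096 -256.11967531  290.08025065]
149 (np.float64(260.0140583567712), np.float64(136.36654324550693))
195 (np.float64(259.6979686626435), np.float64(139.0073896067515))
203 (np.float64(259.63068111168), np.float64(139.57005907975116))
```

View pics/c5.png

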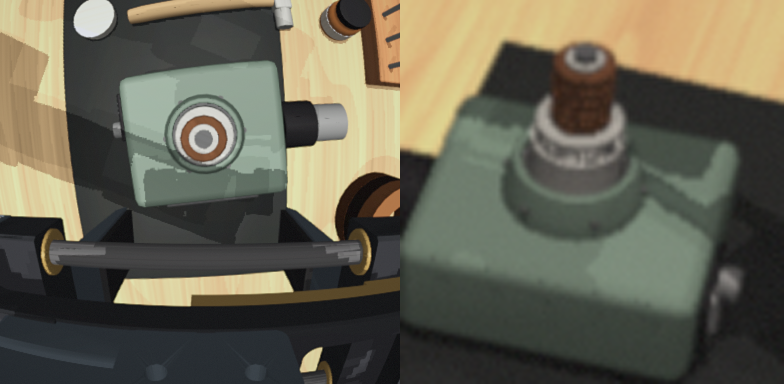

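The released head stands upright on the nose. Its nut is at wrist pixel (260,139), against a predicted (259.6,139.6) for fully home, and the bystanders in view are undisturbed.

```bash
python3 -c "
from workcell import env;print(env.job_done())"
```

```text
the job is handed in; nothing more can be done
None
```

I fitted the grooved head, pressed it fully home past the catch, turned it about 116° by hand with the spindle's drag felt throughout, then let go and handed the job in at about 24 s; no verdict came back.

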